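# Prime the eyelet press: feed a curtain eyelet down the raceway to the escapement stop

### The arm

A 6-joint arm with a two-finger parallel gripper is mounted at the origin on the work surface. World frame = base frame: x ahead of the robot, y to its left, z up, the work surface at z = 0. Lengths are in m, angles in degrees, forces in N, time in s.
With the tool pointing down it reaches from about 0.375 to 0.9 m from the base axis. Payload 3.1 kg.
Tool frame: the origin (TCP) lies on the centre line of the jaws, within the pads' length; the fingertips stand 17 mm ahead of it and the grasp point (between the pads) lies 2 mm behind it; z points along the fingers, y is the line along which they close (so a half turn about z gives the same grasp; the last joint's range is limited). The gripper opens to 87 mm and grips with 3 to 60 N. Pads are 19 mm wide; open, the fingers measure 117 mm over their backs; the gripper's body (75 mm by 190 mm) begins 51 mm behind the grasp point.
Start: joints at [-85.113, 30.224, 82.088, -0, 67.689, -10.227], TCP at [0.163, -0.603, 0.24] pointing down, gripper open.
Joint ranges: [-176.69, 176.69], [-43.24, 126.21], [12.49, 139.97], [-82, 262], [0, 151.66], [-163.58, 163.58]. Speed limits (degrees/s): [159.86, 159.86, 180, 180, 180, 180].

### API

Orientations are given as a 3x3 rotation matrix whose columns are the frame's x, y, z axes.
In Python, from rig import bot, imaging, finder gives the robot as it stands. The module is installed in compiled form; this text tells all that it offers.
- The arm moves only by the tool play_rows, never from a script. Its argument "motion" is a list that holds one entry, the list of rows, each a list of 6 numbers: the shift along the tool's x, y, z in m, then the turn, a rotation vector about the tool's x, y, z in degrees. In form: [[[dx, dy, dz, wx, wy, wz], ...]]. A call has 1 to 8 rows; each row is the pose to reach, as a shift and turn from the pose commanded when the call began, along the tool's axes at that moment; what a row does not reach only later rows make up. A row lasts 1/12 s, in which the tool goes at most 41.7 mm and 7.16 degrees, less where a joint would pass 70% of its speed; a pose out of reach is approached as far as the arm can. A call with a gripper value outside its range is refused whole. "fingers" is the finger opening in m, from 0 to 0.087, set as the call begins (left out, the last holds). The fingers move at their own pace and stop on an object; the grip force is fixed at half the most. Time passes only in rows, so rows that repeat a pose let the fingers close. It gives the time, the measured TCP pose, the force, the opening and the grip force at its end, in the units of the state.
- bot.read_state(): the state, without advancing time (a new reading comes with each control period).
- imaging.capture(name): name is "scene" or "top" or "wrist"; returns a dict with "frame" (384x512x3 uint8, red, green, blue), "camera_matrix" (3x3 intrinsics, pixels), "R" (3x3) and "t" (3): a world point X has camera coordinates R X + t. Camera axes: x right, y down, z forward; pixel columns grow to the right and rows downward; lengths in m; the calibration is good to about 2 mm. The wrist camera is an equidistant fisheye: a pixel r from the principal point sees the ray r / f radians off the axis. A picture is of the moment at which its call begins. There is no depth.
- bot.hand_in(): hands the job in; it is judged then, once.
Trained networks look in the newest picture that a camera, given by its name, has taken for a name from the list of things; names that differ only in an ending like _2 or _b are one class to them, and where a whole thing is asked for, a point or a joint stands for the part that bears it (a point fixed in the world has none). Each returns a list of dicts, best first, with "confidence" (0 to 1); they miss things now and then, are a little off and sometimes report something else, mostly with a low value. They report only what shows in the picture. A call takes as long as a camera call. They do not tell look-alikes from the thing itself.
- finder.recognise(camera, name): "at" ([x, y, z] in m, in world coordinates, good to about 4 mm: the middle of the surface that is visible of it).
- finder.outline_of(camera, name): "pixels" (384x512 bool, what is visible of it).
The state is a dict: "time_s": time; "joint_positions": joint angles; "qvel": joint speeds; "tau": joint torques, N m; "position": TCP position; "tcp_rot": TCP orientation; "force": force on the tool from outside, world axes, zero at the start; "moment": the same for the moment, N m; "opening": opening from 0.0 (shut) to 1.0 (fully open); "grasp_force": force on a finger pad.
Only numpy, scipy, OpenCV 4.12 (cv2) and the standard library are available. Lean on these libraries where they do the work, as an engineer would, in place of code of your own. Each camera call takes 0.05 s, during which the arm holds its last target. There are 200 camera calls.

### The job

Prime the curtain-eyelet press: take the brass eyelet out of the parts tray, lay it barrel up in the open mouth at the top of the sloped raceway, then push it down the raceway and between the two spring rollers until it is fully home against the red escapement stop and stays there when you let go. Feel for the stop and never force the eyelet against it. Leave everything else on the table where it is.

Things in the scene. Friction and masses are not known exactly. Their poses are not given: they have to be found in the camera images.
- eyelet: The brass curtain eyelet to feed, about 45 g: flat ring flange 66 mm across, 4 mm thick, with a round barrel standing on it, 46 mm outside, 38 mm hole right through, 16 mm high over all. It lies barrel up in the tray, a steel-coloured eyelet and a brass washer about 90 to 110 mm off. Origin: centre of its underside, z along the barrel.
- tray: Grey open parts tray fixed to the table, 200 x 240 mm (x, y), floor 3 mm thick, walls 10 mm high. Origin: centre of its underside.
- press: Green bench eyelet press with its raceway, fixed. Origin: on the table under the upper, open end of the raceway, on its centre line; x horizontal, the way the raceway runs downhill to the press; z up. The raceway is a straight flat aluminium bed sloped 15 degrees: its surface is at x = s cos 15, z = 178 mm - s sin 15, s being the distance down the slope. The press head begins at x = 325 mm.
- mouth (a point): Middle of the raceway's open mouth, on the bed surface at s = 45 mm. The mouth runs from s = 0 to 90 mm between side strips 9 mm high, 70 mm apart at its lower end and flaring to 88 mm at the top. Nothing stands at the upper end. Friction holds an eyelet where it is left on the bed.
- lip_start (a point): On the bed surface at s = 90 mm, centre line. From here down to the end, side guides 70 mm apart carry lips over the flange: lips 6 to 9 mm above the bed, 58 mm apart. The flange gets under them only by sliding down from the mouth; the barrel stands up between them. Sliding alone takes less than 1 N.
- guides_mid (a point): On the bed surface at s = 200 mm, centre line (a fixed mark, not the escapement). The escapement's two white rollers, 14 mm across, 9.5 to 18.5 mm above the bed, leave a 41 mm gap. Spreading them with the barrel takes a push of about 5 to 8 N along the slope over some 12 mm; past the middle they drive the eyelet the last 4 mm to the stop and hold it there.
- raceway_end (a point): On the bed surface at s = 310 mm, centre line. Above the bed before it the escapement, a grey carriage up to 45 mm high and 108 mm wide, is clamped at a setting that differs each time and is not measured: the eyelet's centre when home is anywhere from s = 163 to 217 mm. It carries two sprung rollers and, 37 mm farther down, the red stop finger, which meets the flange's edge.
- ram (a point): Under the press's ram, at its lower face, x = 365 mm, 158 mm above the table. How the stop feels: its finger is sprung, so once the eyelet is home and bears on it the push rises steadily, about 6 N per mm of its travel, well above the 5 to 8 N that the rollers took. A push over about 14 N on a seated eyelet forces the escapement and damages it.
- nickel_eyelet: Bystander: a steel-coloured eyelet in the tray, same size as the brass one. Origin: centre of its underside.
- washer: Bystander: flat brass washer ring in the tray, 62 mm across, 4 mm thick, 40 mm hole. Origin: centre of its underside.
- teal_spool: Bystander: upright thread spool, teal, 30 mm across, 50 mm high. Origin: centre of its underside.
- rust_spool: Bystander: upright thread spool, rust red, 30 mm across, 50 mm high. Origin: centre of its underside.
- pin_dish: Bystander: blue pin dish, 90 mm across, 22 mm high. Origin: centre of its underside.
- pattern_weight: Bystander: dark steel pattern weight with a knob, 64 mm across, 38 mm high. Origin: centre of its underside.
- rotary_cutter: Bystander: yellow rotary cutter lying flat, 160 mm long, 20 mm wide (its steel disc 45 mm across), 14 mm high. Origin: under the middle of its length, x towards the disc.
Not all that is in view belongs to the job. Of the things that look like the eyelet, the largest one is meant.

How it is judged (in metres and radians):
On the way:
1. the brass eyelet lies flat in the open mouth of the raceway, barrel up (x of eyelet in the frame of press between 0 and 0.12 m and y of eyelet in the frame of press between -0.012 and 0.012 m and z of eyelet in the frame of press between 0.13 and 0.195 m and angle between the z axis of eyelet and the z axis of press, either way round between 0.17 and 0.35 rad and contact force between eyelet and press above 0.05 N), for 0.2 s.
At the end, for the whole second after the job is handed in: With the hand away the brass eyelet lies in the raceway, barrel up, held home between the rollers and the stop (spring squeeze on it 10 to 32 N in all; short of home it is under 1 N), within 5 mm of the raceway's centre line, flat on the bed within 4 degrees, at rest (contact force between eyelet and press between 10 and 32 N and x of eyelet in the frame of press between 0.15 and 0.22 m and y of eyelet in the frame of press between -0.005 and 0.005 m and angle between the z axis of eyelet and the z axis of press, either way round between 0.19 and 0.33 rad and angle between eyelet's own z axis and vertical below 0.5 rad and linear speed of eyelet below 0.01 m/s); the robot touches nothing.
It fails at once if the eyelet is forced against the escapement: over 42 N of contact on it in all while it is down the raceway (the rollers' own squeeze is about 20 N of it) (contact force between eyelet and press above 42 N and x of eyelet in the frame of press above 0.13 m).
It fails at once if another thing on the table is moved by more than 25 mm (distance of any of nickel_eyelet, washer, teal_spool, rust_spool, pin_dish, pattern_weight, rotary_cutter from where it was at the start of the episode above 0.025 m).
It also fails if it takes over 53 s, if anything falls off the work surface, if the arm or the gripper's body presses on something with over 40 N, if the wrist force passes 120 N, or if a joint passes its speed limit or range.

## Working session

There is one attempt and no reset: what is moved stays moved. The work goes in short steps, Python scripts to look and compute and a tool call to move; the robot and the scene stay as the last step left them, time stands still between calls to the robot, and variables do not carry over. Pictures are saved under pics/ and viewed, at most 10 in all, crops included, and the job is handed in when it is done.

Besides the shell and the picture viewer there is one more tool, called after ">>>" as name(argument=value, ...), one argument or row to a line, values as JSON. play_rows: Moves the arm, as the interface text tells. Its arguments: {"type":"object","properties":{"motion":{"type":"array"},"fingers":{"type":"number"}},"required":["motion"]}

```bash
mkdir -p pics
cat > h.py <<'E'
import numpy as np, cv2
from rig import bot, imaging, finder
def pix(c,X):
    p=c["R"]@np.array(X,float)+c["t"]; q=c["camera_matrix"]@p; return q[:2]/q[2]
def onplane(c,uv,z):
    d=c["R"].T@np.linalg.inv(c["camera_matrix"])@np.array([uv[0],uv[1],1.]); o=-c["R"].T@np.array(c["t"])
    return o+d*(z-o[2])/d[2]
def save(n,im): cv2.imwrite("pics/"+n,np.ascontiguousarray(im[:,:,::-1]))
E
python3 - <<'E'
from h import *
np.set_printoptions(precision=4,suppress=True)
cs={n:imaging.capture(n) for n in("top","scene")}
save("both.png",np.vstack([cs["top"]["frame"],cs["scene"]["frame"]])[:, :] if 0 else cv2.resize(np.hstack([cs["top"]["frame"],cs["scene"]["frame"]]),(800,300)))
save("top.png",cv2.resize(cs["top"]["frame"],(800,600)));save("scene.png",cv2.resize(cs["scene"]["frame"],(800,600)))
for n,c in cs.items():
  print(n,-c["R"].T@c["t"])
  for t in ["eyelet","nickel_eyelet","washer","tray","press","teal_spool","rust_spool","pin_dish","pattern_weight","rotary_cutter","mouth","lip_start","guides_mid","raceway_end","ram"]:
    for r in finder.recognise(n,t)[:3]: print(n,t,np.array(r["at"]),round(r["confidence"],2),pix(c,r["at"]).round())
print(bot.read_state())
E
```

```text
top [ 0.4466 -0.0503  1.4565]
top eyelet [ 0.4673 -0.3187  0.0079] 0.66 [359. 224.]
top eyelet [ 0.3441 -0.3102  0.0024] 0.42 [355. 265.]
top nickel_eyelet [ 0.4727 -0.4168  0.0039] 0.64 [391. 223.]
top washer [ 0.3645 -0.0771  0.0134] 0.47 [279. 256.]
top washer [ 0.5635 -0.3739  0.0121] 0.46 [377. 193.]
top washer [ 0.4729 -0.4149  0.0043] 0.45 [390. 223.]
top tray [ 0.5061 -0.3739  0.0005] 0.66 [376. 212.]
top press [0.5531 0.301  0.1554] 0.61 [145. 187.]
top teal_spool [ 0.716  -0.0531  0.0554] 0.6 [274. 139.]
top rust_spool [ 0.7111 -0.1739  0.0507] 0.57 [314. 142.]
top rust_spool [ 0.474  -0.4183  0.0058] 0.55 [391. 223.]
top pin_dish [ 0.6977 -0.3301  0.0174] 0.78 [364. 149.]
top pin_dish [0.5484 0.3032 0.1536] 0.36 [145. 189.]
top pattern_weight [0.3738 0.0296 0.0136] 0.89 [244. 252.]
top pattern_weight [ 0.3626 -0.0777  0.0115] 0.67 [279. 257.]
top rotary_cutter [ 0.3676 -0.0776  0.0145] 0.79 [279. 255.]
top mouth [0.5522 0.3029 0.1532] 0.86 [145. 188.]
top mouth [ 0.5614 -0.3735  0.0106] 0.17 [377. 194.]
top lip_start [0.5524 0.3073 0.1509] 0.96 [144. 188.]
top guides_mid [
[... 1276 characters left out ...]
0.3259 0.1453] 0.66 [391. 163.]
scene raceway_end [0.5911 0.3292 0.1451] 0.7 [391. 163.]
scene ram [0.5916 0.3342 0.1413] 0.95 [393. 164.]
{'time_s': 1.6, 'joint_positions': array([-85.1127,  30.2218,  82.0871,  -0.0011,  67.6896, -10.2267]), 'qvel': array([-0.0288,  0.0011, -0.0653,  0.0101,  0.0897,  0.0545]), 'tau': array([  0.0019, -43.9988, -17.6981,   0.0633,   0.0503,  -0.    ]), 'position': array([ 0.163 , -0.6034,  0.2396]), 'tcp_rot': array([[ 0.9654,  0.2607, -0.    ],
       [ 0.2607, -0.9654, -0.    ],
       [-0.    ,  0.    , -1.    ]]), 'force': array([ 0.3797, -0.2938,  0.5365]), 'moment': array([-0.0736, -0.0517, -0.048 ]), 'grasp_force': 0.0, 'opening': 1.0034257880285598}
```

View pics/top.png

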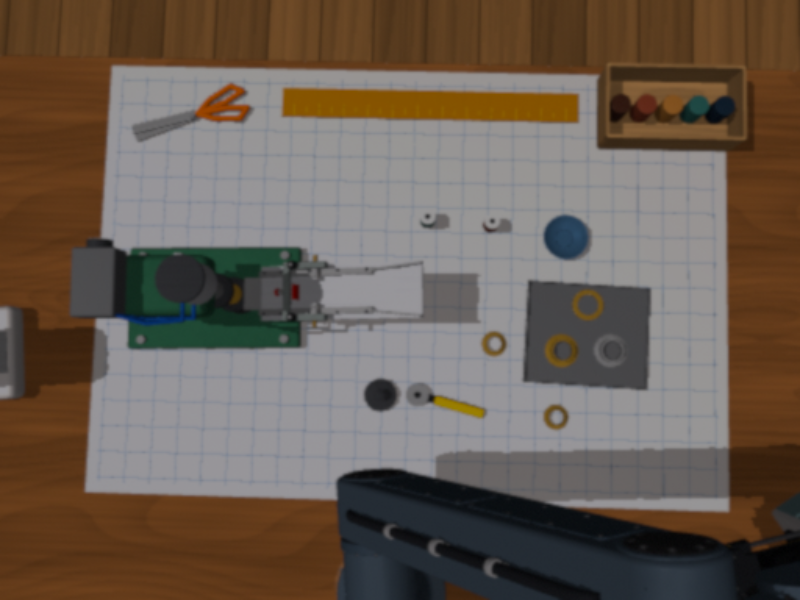

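View pics/scene.png

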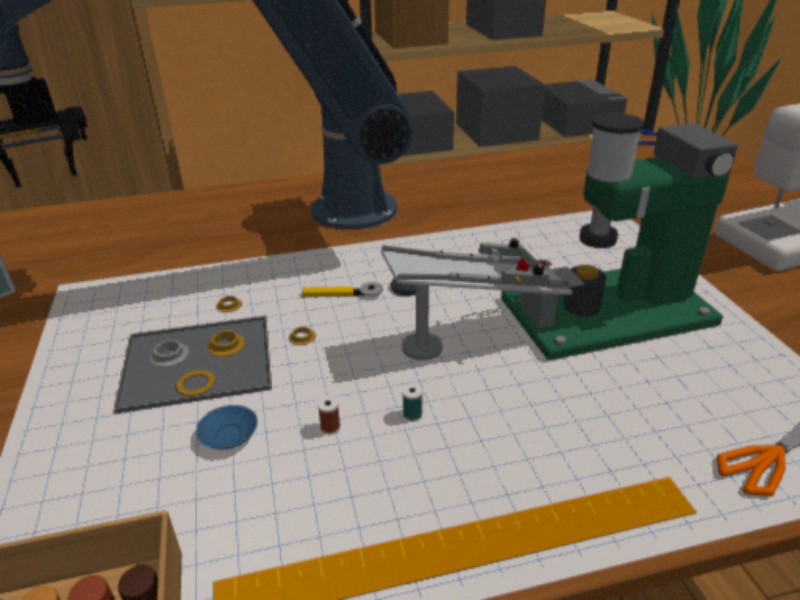

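Top view (800x600 px): brass, steel, washer at (562,350), (610,350), (588,305) in the tray; smaller brass rings loose at (494,343) and (556,417). Choice: (562,350), a flanged ring with barrel, in the tray. The raceway's upper end is at x≈422, running left (+y). Close crops next.

Run:
```python
from h import *
c=imaging.capture("top"); s=imaging.capture("scene")
a=c["frame"][175:255,330:425]; b=c["frame"][155:215,180:280]; d=s["frame"][190:270,70:200]; e=s["frame"][140:200,235:365]
f=lambda i:cv2.resize(i,(400,300),interpolation=cv2.INTER_CUBIC)
save("crops.png",np.vstack([np.hstack([f(a),f(b)]),np.hstack([f(d),f(e)])]))
for n in("top","scene"):
  cc={"top":c,"scene":s}[n]
  for r in finder.outline_of(n,"eyelet")[:3]:
    ys,xs=np.nonzero(r["pixels"]); print(n,round(r["confidence"],2),len(xs),xs.mean(),ys.mean(),xs.min(),xs.max(),ys.min(),ys.max(),onplane(cc,(xs.mean(),ys.mean()),.008))
```

```text
top 0.65 235 359.30212765957447 224.61702127659575 349 369 215 234 [ 0.46656494 -0.32080501  0.008     ]
top 0.52 138 355.2971014492754 266.9710144927536 348 363 260 274 [ 0.33809319 -0.30986081  0.008     ]
top 0.41 149 315.7986577181208 219.78523489932886 308 323 212 227 [ 0.47787078 -0.18790145  0.008     ]
scene 0.63 237 143.70886075949366 220.10970464135022 133 155 212 227 [ 0.4768227  -0.32169179  0.008     ]
scene 0.36 198 124.23737373737374 244.5252525252525 113 136 237 252 [ 0.5664524 -0.3724949  0.008    ]
```

View pics/crops.png

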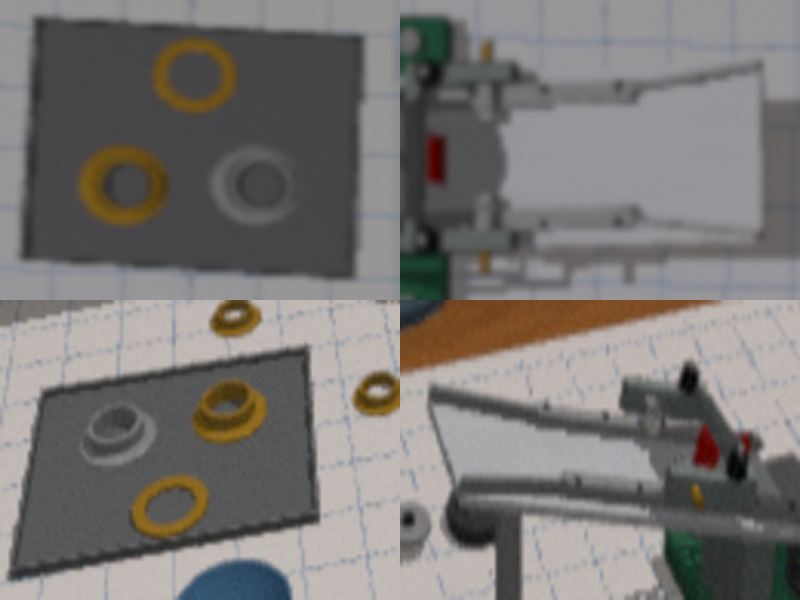

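Crop: brass eyelet with flange and barrel at (125,185), nickel at (255,185), washer at (195,75); raceway mouth end edge at (763,62)-(763,240), lips begin at x≈637, carriage from x≈505, red stop at (436,160). Choice confirmed.

```bash
cat >> h.py <<'E'
def shift(X,Rt=None):
    """row (shift in tool axes, rotvec deg) from the current pose to X, Rt"""
    from scipy.spatial.transform import Rotation as Ro
    s=bot.read_state(); R=s["tcp_rot"]; w=Ro.from_matrix(R.T@Rt).as_rotvec(degrees=True) if Rt is not None else np.zeros(3)
    return np.r_[R.T@(np.array(X)-s["position"]),w].round(4)
def wray(c,uv):
    K=c["camera_matrix"]; v=np.array([(uv[0]-K[0,2])/K[0,0],(uv[1]-K[1,2])/K[1,1]]); r=np.hypot(*v)
    d=np.r_[v/max(r,1e-9)*np.sin(r),np.cos(r)]; return -c["R"].T@c["t"], c["R"].T@d
def wpix(c,X):
    p=c["R"]@np.array(X,float)+c["t"]; th=np.arctan2(np.hypot(p[0],p[1]),p[2]); u=p[:2]/np.hypot(p[0],p[1])*th
    K=c["camera_matrix"]; return np.array([K[0,2]+K[0,0]*u[0],K[1,2]+K[1,1]*u[1]])
def wplane(c,uv,z):
    o,d=wray(c,uv); return o+d*(z-o[2])/d[2]
E
python3 - <<'E'
from h import *
np.set_printoptions(precision=4,suppress=True)
c=imaging.capture("top")
for uv,z in [((270.75,167.4),.186),((270.75,203),.186),((270.75,185.2),.186),((239.25,186),.163),((239.25,174),.163),((239.25,198.3),.163)]: print(uv,onplane(c,uv,z))
ey=np.array([.468,-.321,.2])
print(shift(ey,np.diag([1.,-1,-1])), imaging.capture("wrist")["camera_matrix"])
E
```

```text
(270.75, 167.4) [ 0.6129 -0.0465  0.186 ]
(270.75, 203) [ 0.5161 -0.0489  0.186 ]
(270.75, 185.2) [ 0.5644 -0.0477  0.186 ]
(239.25, 186) [0.5621 0.0392 0.163 ]
(239.25, 174) [0.5955 0.0402 0.163 ]
(239.25, 198.3) [0.5281 0.0382 0.163 ]
[ 0.3681 -0.193   0.0395 -0.0022 -0.0008 15.1132] [[297.3186   0.     254.5101]
 [  0.     297.3186 189.3568]
 [  0.       0.       1.    ]]
```

>>> play_rows(
  motion=[
    [[0.368, -0.193, 0.04, 0, 0, 15.1], [0.368, -0.193, 0.04, 0, 0, 15.1], [0.368, -0.193, 0.04, 0, 0, 15.1], [0.368, -0.193, 0.04, 0, 0, 15.1], [0.368, -0.193, 0.04, 0, 0, 15.1], [0.368, -0.193, 0.04, 0, 0, 15.1], [0.368, -0.193, 0.04, 0, 0, 15.1], [0.368, -0.193, 0.04, 0, 0, 15.1]],
  ],
  fingers=0.064,
)

```text
time_s: 2.57
position: [0.4076, -0.3766, 0.2077]
tcp_rot: [[1.0, -0.0, 0.0], [-0.0, -1.0, -0.0], [0.0, 0.0, -1.0]]
force: [0.6, -0.7, -0.2]
opening: 0.732
grasp_force: 0.0
```

>>> play_rows(
  motion=[
    [[0.08, -0.038, 0, 0, 0, 0], [0.08, -0.038, 0, 0, 0, 0], [0.08, -0.038, 0, 0, 0, 0], [0.08, -0.038, 0, 0, 0, 0]],
  ],
)

```text
time_s: 2.9
position: [0.4887, -0.3385, 0.2076]
tcp_rot: [[1.0, 0.005, 0.001], [0.005, -1.0, -0.001], [0.001, 0.001, -1.0]]
force: [-0.4, 0.1, -0.2]
opening: 0.737
grasp_force: 0.0
```

```bash
cat > w.py <<'E'
from h import *
import sys
np.set_printoptions(precision=4,suppress=True)
c=imaging.capture("wrist"); save(sys.argv[1],c["frame"])
print(bot.read_state()["position"],"cam",-c["R"].T@c["t"],c["R"][2])
for r in finder.outline_of("wrist","eyelet")[:3]:
    m=r["pixels"]; ys,xs=np.nonzero(m)
    k=cv2.findContours(m.astype(np.uint8),0,1)[0]; e=cv2.fitEllipse(max(k,key=len)) if len(xs)>50 else 0
    print(round(r["confidence"],2),len(xs),e,wplane(c,e[0],.007),wplane(c,e[0],.019))
E
python3 w.py w1.png
```

```text
[ 0.4869 -0.3394  0.2075] cam [ 0.5625 -0.338   0.3526] [-0.2684 -0.0004 -0.9633]
0.98 791 ((137.6631622314453, 176.57980346679688), (32.70256042480469, 38.144649505615234), 160.9068603515625) [ 0.4822 -0.1911  0.007 ] [ 0.485  -0.1962  0.019 ]
0.84 1444 ((239.23651123046875, 184.39801025390625), (50.740989685058594, 52.02579879760742), 123.11078643798828) [ 0.4723 -0.3198  0.007 ] [ 0.4755 -0.3204  0.019 ]
0.54 227 ((233.91207885742188, 280.26507568359375), (15.748510360717773, 29.73723030090332), 88.71369171142578) [ 0.337  -0.3106  0.007 ] [ 0.3448 -0.3115  0.019 ]
```

View pics/w1.png

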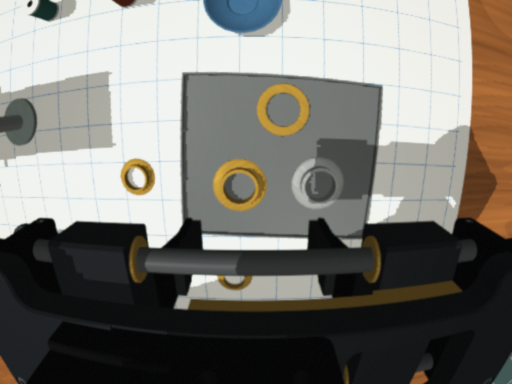

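Wrist view: brass eyelet at (239,184), small brass ring at (137,177), nickel at (317,183), washer at (284,110).

>>> play_rows(
  motion=[
    [[-0.017, -0.0195, 0.115, 0, 0, 0], [-0.017, -0.0195, 0.115, 0, 0, 0], [-0.017, -0.0195, 0.115, 0, 0, 0], [-0.017, -0.0195, 0.115, 0, 0, 0]],
  ],
)

```text
time_s: 3.33
position: [0.4628, -0.3168, 0.0868]
tcp_rot: [[1.0, -0.002, -0.012], [-0.002, -1.0, 0.012], [-0.012, -0.012, -1.0]]
force: [-1.1, 0.5, -0.2]
opening: 0.735
grasp_force: 0.0
```

```bash
python3 w.py w2.png
python3 - <<'E'
from h import *
s=bot.read_state(); print(s["position"],s["tcp_rot"],s["time_s"])
# height of the flange from two wrist views
E
```

```text
[ 0.4654 -0.3192  0.0898] cam [ 0.5385 -0.3186  0.2307] [-0.2809  0.0136 -0.9596]
0.96 1608 ((109.31563568115234, 178.0319366455078), (45.43499755859375, 55.28177261352539), 156.25830078125) [ 0.4829 -0.1921  0.007 ] [ 0.4859 -0.1989  0.019 ]
0.65 65 ((248.11253356933594, 297.697998046875), (3.2310538291931152, 21.57337188720703), 91.1591796875) [ 0.3686 -0.3093  0.007 ] [ 0.3777 -0.3098  0.019 ]
0.58 3523 ((260.5248107910156, 189.71653747558594), (77.71154022216797, 81.0069351196289), 88.20394134521484) [ 0.4727 -0.3202  0.007 ] [ 0.4762 -0.3201  0.019 ]
[ 0.46784056 -0.32130052  0.09222665] [[ 0.99999618 -0.00198489 -0.00192561]
 [-0.00198162 -0.9999966   0.00169436]
 [-0.00192897 -0.00169054 -0.99999671]] 3.4333
```

View pics/w2.png

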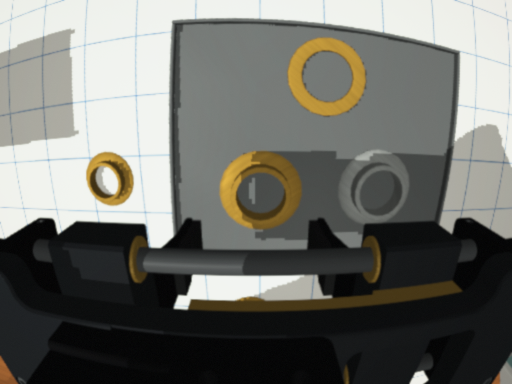

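Brass eyelet at (260,190), nickel (375,187), washer (327,77); both wrist views agree on (0.4725,-0.320) at flange height 7 mm. Descending.

>>> play_rows(
  motion=[
    [[0.002, 0, 0.03, 0, 0, 0], [0.002, 0, 0.045, 0, 0, 0], [0.002, 0, 0.05, 0, 0, 0], [0.002, 0, 0.05, 0, 0, 0], [0.002, 0, 0.05, 0, 0, 0]],
  ],
)

```text
time_s: 3.85
position: [0.4724, -0.3223, 0.0446]
tcp_rot: [[1.0, -0.0, 0.003], [-0.0, -1.0, -0.003], [0.003, 0.003, -1.0]]
force: [0.6, 0.3, 1.1]
opening: 0.741
grasp_force: 0.0
```

>>> play_rows(
  motion=[
    [[0, -0.002, 0.012, 0, 0, 0], [0, -0.002, 0.0175, 0, 0, 0], [0, -0.002, 0.0175, 0, 0, 0], [0, -0.002, 0.0175, 0, 0, 0]],
  ],
)

```text
time_s: 4.18
position: [0.4717, -0.319, 0.026]
tcp_rot: [[1.0, 0.0, 0.001], [0.0, -1.0, -0.001], [0.001, 0.001, -1.0]]
force: [-0.2, -0.5, -0.2]
opening: 0.732
grasp_force: 0.0
```

>>> play_rows(
  motion=[
    [[0, 0, 0, 0, 0, 0], [0, 0, 0, 0, 0, 0], [0, 0, 0, 0, 0, 0], [0, 0, 0, 0, 0, 0], [0, 0, 0, 0, 0, 0], [0, 0, 0, 0, 0, 0]],
  ],
  fingers=0.036,
)

```text
time_s: 4.68
position: [0.4715, -0.3188, 0.0255]
tcp_rot: [[1.0, 0.0, 0.0], [0.0, -1.0, -0.001], [0.0, 0.001, -1.0]]
force: [0.4, -0.4, 3.0]
opening: 0.521
grasp_force: 30.0
```

>>> play_rows(
  motion=[
    [[0, 0, -0.03, 0, 0, 0], [0, 0, -0.07, 0, 0, 0], [0.01, -0.02, -0.107, 0, 0, 0], [0.015, -0.04, -0.143, 0, 0, 0], [0.02, -0.06, -0.178, 0, 0, 0], [0.03, -0.08, -0.212, 0, 0, 0], [0.035, -0.11, -0.24, 0, 0, 0], [0.04, -0.14, -0.265, 0, 0, 0]],
  ],
)

```text
time_s: 5.35
position: [0.5117, -0.1778, 0.2924]
tcp_rot: [[1.0, -0.001, 0.002], [-0.001, -1.0, -0.001], [0.002, 0.001, -1.0]]
force: [1.2, -0.1, -0.4]
opening: 0.523
grasp_force: 30.0
```

>>> play_rows(
  motion=[
    [[0.005, -0.035, -0.015, 0, 0, 0], [0.01, -0.07, -0.025, 0, 0, 0], [0.015, -0.105, -0.025, 0, 0, 0], [0.02, -0.14, -0.025, 0, 0, 0], [0.02, -0.16, -0.025, 0, 0, 0], [0.02, -0.16, -0.025, 0, 0, 0], [0.02, -0.16, -0.025, 0, 0, 0]],
  ],
)

```text
time_s: 5.93
position: [0.5307, -0.0174, 0.3148]
tcp_rot: [[1.0, 0.003, -0.001], [0.003, -1.0, -0.0], [-0.001, 0.0, -1.0]]
force: [0.0, -0.2, -0.3]
opening: 0.518
grasp_force: 30.0
```

```bash
python3 w.py w3.png; python3 -c "
from h import *
s=bot.read_state();print(s['time_s'],s['position'],s['opening'],s['grasp_force'])"
```

```text
[ 0.531  -0.0185  0.3149] cam [ 0.6049 -0.0171  0.4596] [-0.2701  0.0004 -0.9628]
0.85 3338 ((254.54307556152344, 219.22146606445312), (75.12533569335938, 87.08663177490234), 91.72711944580078) [ 0.4272 -0.0171  0.007 ] [ 0.432  -0.0171  0.019 ]
0.63 495 ((356.3661193847656, 186.28720092773438), (26.732555389404297, 28.73445701599121), 54.42125701904297) [ 0.4837 -0.184   0.007 ] [ 0.4869 -0.1796  0.019 ]
0.58 28495 ((130.78616333007812, 144.31398010253906), (116.30378723144531, 349.42974853515625), 88.21615600585938) [0.5531 0.1838 0.007 ] [0.5544 0.1785 0.019 ]
6.0333 [ 0.53112541 -0.01917644  0.31488002] 0.5223247834961562 29.999722017673776
```

View pics/w3.png

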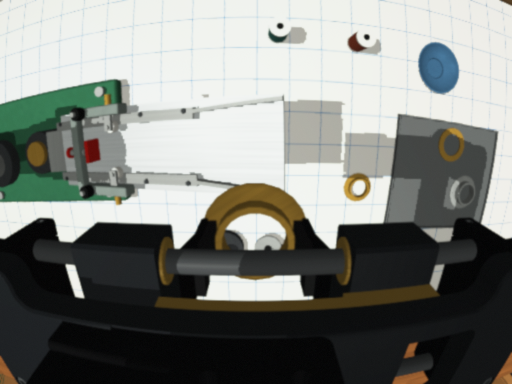

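Raceway: upper strip from (283,97) to about (197,111), lower strip (190-240,180-190), red stop at (91,150), rollers near x≈115; eyelet gripped at (254,220). Zooming for the centre line.

```bash
python3 -c "
import cv2
i=cv2.imread('pics/w3.png')[75:225,50:300]; cv2.imwrite('pics/w3c.png',cv2.resize(i,None,fx=3.2,fy=3.2,interpolation=cv2.INTER_CUBIC))"
```

```text
(no output)
```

View pics/w3c.png

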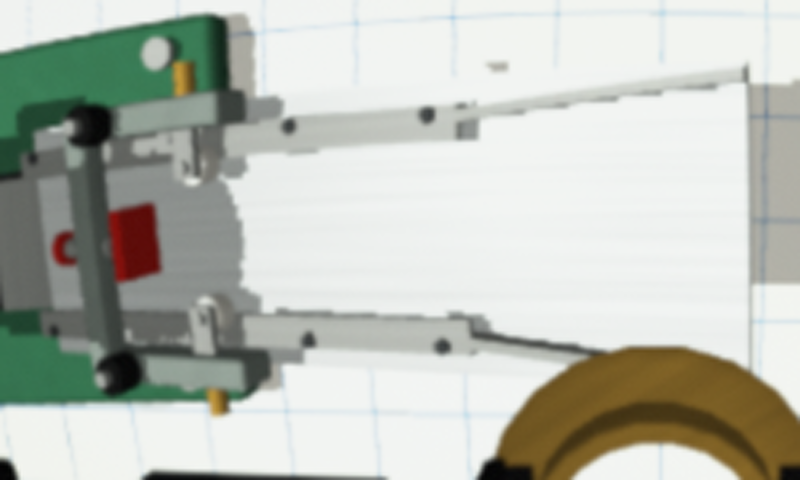

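```bash
cat > fit.py <<'E'
from h import *
from scipy.optimize import least_squares
np.set_printoptions(precision=4,suppress=True)
w=imaging.capture("wrist"); t=imaging.capture("top")
C,S=np.cos(np.radians(15)),np.sin(np.radians(15))
def P(p,s,l,n):
    a=p[2]; x=s*C+n*S; z=.178-s*S+n*C
    return np.array([p[0]+x*np.cos(a)-l*np.sin(a),p[1]+x*np.sin(a)+l*np.cos(a),z])
k=lambda u,v:np.array([50+u/3.2,75+v/3.2])
# +l is -world x here
obs=[(.09,-.029,.009,k(476,138)),(.09,.029,.009,k(472,318)),(0,-.045,.009,k(747,68))]
def res(p):
    r=[wpix(w,P(p,*o[:3]))-o[3] for o in obs]
    r+=[[wpix(w,P(p,0,.01,0))[0]-k(751,220)[0],0]]
    r+=[wpix(w,P(p,p[3],-.0275,.0185))-k(200,165), wpix(w,P(p,p[3],.0275,.0185))-k(211,309)]
    return np.ravel(r)
f=least_squares(res,[.5645,-.047,np.radians(91.5),.19]); p=f.x
print("press",p[:2],np.degrees(p[2]),"rollers s",p[3]); print(f.fun.reshape(-1,2).round(1))
tops=[((270.75,185.2),P(p,0,0,.009)),((239.25,186),P(p,.09,0,.009))]
for uv,X in tops: print(uv,pix(t,X))
m=P(p,.045,0,0); d=P(p,.1,0,0)-P(p,0,0,0); d/=np.linalg.norm(d); n=P(p,0,0,1)-P(p,0,0,0)
print("mouth",m,"d",d,"n",n)
z=-n; y=-d; x=np.cross(y,z); R=np.c_[x,y,z]
for off in (.045,.023): print("TCP row to",off,m+n*off,shift(m+n*off,R))
np.save("press.npy",p)
E
python3 fit.py
```

```text
press [ 0.5703 -0.0492] 91.55347626886359 rollers s 0.19383444892790314
[[-3.7 -0.6]
 [ 0.9 -0.6]
 [ 0.8  1.3]
 [ 1.8  0. ]
 [-0.8 -1.1]
 [ 0.7  1. ]]
(270.75, 185.2) [270.5076 183.0124]
(239.25, 186) [239.0126 183.9136]
mouth [ 0.5691 -0.0058  0.1664] d [-0.0262  0.9656 -0.2588] n [-0.007   0.2587  0.9659]
TCP row to 0.045 [0.5688 0.0059 0.2098] [  0.0375  -0.0257   0.1051 -14.984    0.2353  -1.6226]
TCP row to 0.023 [0.5689 0.0002 0.1886] [  0.0377  -0.02     0.1263 -14.984    0.2353  -1.6226]
```

>>> play_rows(
  motion=[
    [[0.01, -0.007, 0.02, -5, 0, -0.5], [0.02, -0.015, 0.04, -10, 0.1, -1], [0.03, -0.026, 0.07, -15, 0.2, -1.6], [0.0365, -0.026, 0.1, -15, 0.2, -1.6], [0.0365, -0.026, 0.105, -15, 0.2, -1.6], [0.0365, -0.026, 0.105, -15, 0.2, -1.6], [0.0365, -0.026, 0.105, -15, 0.2, -1.6]],
  ],
)

```text
time_s: 6.72
position: [0.5681, 0.0061, 0.2108]
tcp_rot: [[1.0, 0.025, 0.007], [0.026, -0.966, -0.259], [0.0, 0.259, -0.966]]
force: [0.3, -0.2, 0.6]
opening: 0.522
grasp_force: 30.0
```

Run:
```python
from h import *
s=bot.read_state(); print(s["time_s"],s["position"],s["force"],s["tcp_rot"])
w=imaging.capture("wrist"); t=imaging.capture("top"); c=imaging.capture("scene")
f=lambda i:cv2.resize(i,(400,300),interpolation=cv2.INTER_CUBIC)
save("hov.png",np.vstack([cv2.resize(w["frame"][60:300,60:480],(800,380)),np.hstack([cv2.resize(t["frame"][155:215,180:280],(400,220)),cv2.resize(c["frame"][120:200,235:380],(400,220))])]))
```

```text
6.7167 [0.56807208 0.00609023 0.21080225] [ 0.32464265 -0.21112905  0.60142731] [[ 9.99651300e-01  2.54822747e-02  6.92324564e-03]
 [ 2.64058782e-02 -9.65521938e-01 -2.58978988e-01]
 [ 8.51718215e-05  2.59071497e-01 -9.65858143e-01]]
```

View pics/hov.png

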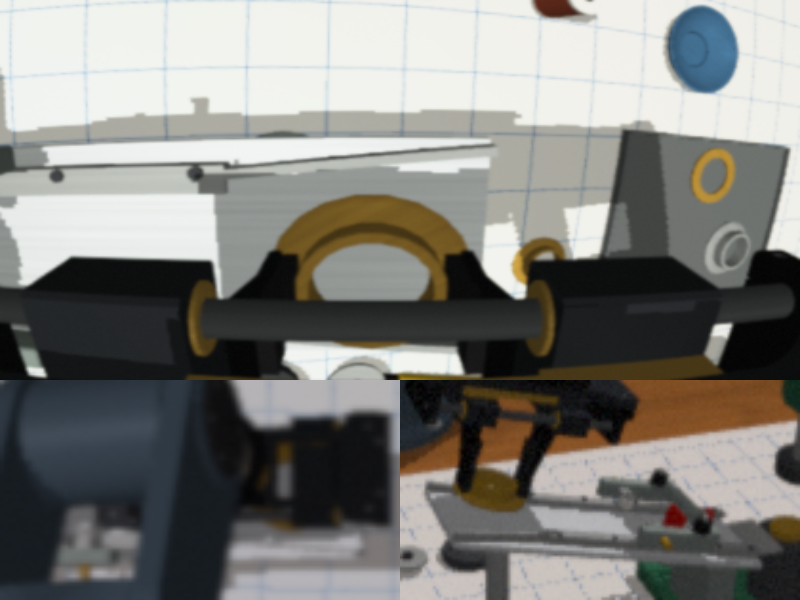

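Run:
```python
from h import *
np.set_printoptions(precision=4,suppress=True)
w=imaging.capture("wrist"); s=bot.read_state(); p=np.load("press.npy")
C,S=np.cos(np.radians(15)),np.sin(np.radians(15)); a=p[2]
def pl(uv,n0,dn):  # ray with plane normal n0 at height dn above the bed -> s,l
    o,d=wray(w,uv); N=np.array([S*np.cos(a),S*np.sin(a),C]); B=np.array([p[0],p[1],.178])
    q=o+d*((dn-N@(o-B))/(N@d)); D=np.array([C*np.cos(a),C*np.sin(a),-S]); L=np.array([-np.sin(a),np.cos(a),0])
    return np.array([D@(q-B),L@(q-B)]),q
h=lambda u,v:(60+u*420/800,60+v*240/380)
N=np.array([S*np.cos(a),S*np.sin(a),C]); tcpn=N@(s["position"]-np.array([p[0],p[1],.178])); print("tcp n",tcpn)
print("lip corner",pl(h(227,190),0,.009)[0],"strip end",pl(h(493,147),0,.009)[0],"bed end",pl(h(487,200),0,0)[0])
print("eyelet far flange edge, bottom/top plane",pl(h(372,195),0,tcpn-.0225)[0],pl(h(372,195),0,tcpn-.0185)[0])
D=np.array([C*np.cos(a),C*np.sin(a),-S]); L=np.array([-np.sin(a),np.cos(a),0]);q=s["position"]-np.array([p[0],p[1],.178]);print("tcp s,l",D@q,L@q)
```

```text
tcp n 0.04748608179678561
lip corner [ 0.094  -0.0292] strip end [ 0.0044 -0.0467] bed end [ 0.0035 -0.0224]
eyelet far flange edge, bottom/top plane [ 0.0446 -0.031 ] [ 0.0446 -0.032 ]
tcp s,l 0.044892723266278606 0.00016113708727824973
```

>>> play_rows(
  motion=[
    [[0, 0, 0.01, 0, 0, 0], [0, 0, 0.018, 0, 0, 0], [0, 0, 0.021, 0, 0, 0], [0, 0, 0.021, 0, 0, 0], [0, 0, 0.021, 0, 0, 0]],
  ],
)

```text
time_s: 7.33
position: [0.5677, 0.0019, 0.1894]
tcp_rot: [[1.0, 0.027, 0.006], [0.028, -0.966, -0.259], [-0.001, 0.259, -0.966]]
force: [-0.3, -0.9, -0.4]
opening: 0.522
grasp_force: 30.0
```

>>> play_rows(
  motion=[
    [[0, 0, 0.001, 0, 0, 0], [0, 0, 0.002, 0, 0, 0], [0, 0, 0.002, 0, 0, 0]],
  ],
)

```text
time_s: 7.58
position: [0.568, 0.0018, 0.1887]
tcp_rot: [[1.0, 0.027, 0.008], [0.028, -0.965, -0.259], [0.0, 0.259, -0.966]]
force: [-1.1, 1.5, 3.5]
opening: 0.52
grasp_force: 30.0
```

>>> play_rows(
  motion=[
    [[0, 0, 0, 0, 0, 0], [0, 0, 0, 0, 0, 0], [0, 0, 0, 0, 0, 0], [0, 0, 0, 0, 0, 0]],
  ],
  fingers=0.066,
)

```text
time_s: 7.92
position: [0.568, 0.0014, 0.1878]
tcp_rot: [[1.0, 0.027, 0.007], [0.028, -0.966, -0.259], [-0.0, 0.259, -0.966]]
force: [-0.9, -0.3, -0.3]
opening: 0.722
grasp_force: 0.2
```

>>> play_rows(
  motion=[
    [[0, 0, -0.02, 0, 0, 0], [0, 0, -0.05, 0, 0, 0], [0, 0, -0.05, 0, 0, 0]],
  ],
)

```text
time_s: 8.17
position: [0.5707, 0.0151, 0.2407]
tcp_rot: [[1.0, 0.026, 0.016], [0.03, -0.965, -0.259], [0.009, 0.259, -0.966]]
force: [1.3, -0.3, 0.5]
opening: 0.752
grasp_force: 0.0
```

```bash
cat > push.py <<'E'
from h import *
np.set_printoptions(precision=4,suppress=True)
p=np.load("press.npy"); C,S=np.cos(np.radians(15)),np.sin(np.radians(15)); a=p[2]
D=np.array([C*np.cos(a),C*np.sin(a),-S]); L=np.array([-np.sin(a),np.cos(a),0]); N=np.cross(D,L)
B=np.array([p[0],p[1],.178]); s=bot.read_state(); q=s["position"]-B
R=np.c_[-D,np.cross(-N,-D),-N]
def at(sv,n,l=0): return B+D*sv+N*n+L*l
E
python3 - <<'E'
from push import *
print("now s,l,n",D@q,L@q,N@q,s["joint_positions"],s["time_s"])
r=np.array([.568,.0016,.1884])-B; print("release",D@r,L@r,N@r)
for sv,n in((.006,.07),(.006,.0245)): print(shift(at(sv,n),R))
print(np.linalg.det(R))
w=imaging.capture("wrist")
for r in finder.outline_of("wrist","eyelet")[:3]:
    m=r["pixels"]; k=max(cv2.findContours(m.astype(np.uint8),0,1)[0],key=len); e=cv2.fitEllipse(k); ys,xs=np.nonzero(m)
    o,d=wray(w,e[0]); X=o+d*((.004-N@(o-B))/(N@d)); print(round(r["confidence"],2),m.sum(),e,D@(X-B),L@(X-B))
E
```

```text
now s,l,n 0.045890198003719206 -0.0021090972278867653 0.07718464946234598 [ -2.1481  26.8074  90.2438 -16.9366  62.4526  94.0414] 8.1667
release 0.04644004802134361 0.0009081166134459963 0.023210445640046463
[-0.0022  0.0399  0.0072 -0.3947 -0.4532 89.998 ]
[-0.0026  0.0399  0.0527 -0.3947 -0.4532 89.998 ]
1.0000000000000002
0.84 3739 ((253.4915313720703, 208.49717712402344), (77.52637481689453, 83.17418670654297), 92.21772003173828) 0.04714952548093155 -0.00036530984208198647
0.79 375 ((338.4936218261719, 218.94847106933594), (23.168840408325195, 26.26841163635254), 9.696533203125) -0.021472220554369995 0.009011905879767081
0.19 26164 ((141.90370178222656, 183.57388305664062), (125.83204650878906, 362.6421203613281), 96.59465789794922) 0.13605524633702312 -0.020550257083605274
```

>>> play_rows(
  motion=[
    [[0, 0.035, 0, 0, 0, 0], [0, 0.043, 0, 0, 0, 0], [0, 0.043, 0, 0, 0, 0], [0, 0.043, 0, 0, 0, 0], [0, 0.043, 0.01, 0, 0, 0], [0, 0.043, 0.02, 0, 0, 0], [0, 0.043, 0.03, 0, 0, 0], [0, 0.043, 0.03, 0, 0, 0]],
  ],
  fingers=0.0,
)

```text
time_s: 8.93
position: [0.5669, -0.0345, 0.215]
tcp_rot: [[1.0, 0.029, 0.001], [0.028, -0.966, -0.258], [-0.007, 0.258, -0.966]]
force: [-0.1, 0.7, -0.4]
opening: 0.238
grasp_force: 0.0
```

Run:
```python
from push import *
print("now s,l,n",D@q,L@q,N@q,s["time_s"],s["opening"])
print(shift(at(.003,.0243),None))
```

```text
now s,l,n 0.004695667616808136 0.002963365595763764 0.03957481717813702 8.9333 0.23783784409337516
[0.003  0.0017 0.0153 0.     0.     0.    ]
```

>>> play_rows(
  motion=[
    [[0, 0, 0, 0, 0, 0], [0, 0, 0, 0, 0, 0], [0, 0, 0, 0, 0, 0], [0, 0, 0, 0, 0, 0], [0, 0, 0, 0, 0, 0]],
  ],
)

```text
time_s: 9.35
position: [0.5692, -0.0348, 0.2188]
tcp_rot: [[1.0, 0.027, 0.008], [0.028, -0.966, -0.259], [0.001, 0.259, -0.966]]
force: [0.4, 0.6, 0.2]
opening: 0.008
grasp_force: 0.0
```

Run:
```python
from push import *
print("now s,l,n",D@q,L@q,N@q,s["time_s"],s["opening"],s["force"])
print(shift(at(.003,.0243),None))
```

```text
now s,l,n 0.0034370141256094837 0.0006620783057309706 0.04316740551290828 9.35 0.00798161913404378 [0.3776 0.5643 0.1756]
[0.0006 0.0004 0.0189 0.     0.     0.    ]
```

Good. Lower, then push downhill (tool −y).

>>> play_rows(
  motion=[
    [[0.0005, 0, 0.008, 0, 0, 0], [0.0005, 0, 0.015, 0, 0, 0], [0.0005, 0, 0.0188, 0, 0, 0], [0.0005, 0, 0.0188, 0, 0, 0], [0.0005, 0, 0.0188, 0, 0, 0]],
  ],
)

```text
time_s: 9.77
position: [0.5692, -0.0398, 0.1995]
tcp_rot: [[1.0, 0.027, 0.006], [0.028, -0.966, -0.259], [-0.002, 0.259, -0.966]]
force: [-0.6, -0.0, -0.4]
opening: 0.003
grasp_force: 0.0
```

>>> play_rows(
  motion=[
    [[0, -0.002, 0, 0, 0, 0], [0, -0.004, 0, 0, 0, 0], [0, -0.006, 0, 0, 0, 0], [0, -0.008, 0, 0, 0, 0], [0, -0.01, 0, 0, 0, 0], [0, -0.012, 0, 0, 0, 0], [0, -0.014, 0, 0, 0, 0], [0, -0.016, 0, 0, 0, 0]],
  ],
)

```text
time_s: 10.43
position: [0.5692, -0.024, 0.1961]
tcp_rot: [[1.0, 0.027, 0.007], [0.028, -0.966, -0.259], [-0.0, 0.259, -0.966]]
force: [0.8, 0.4, 0.7]
opening: 0.003
grasp_force: 0.1
```

```bash
cat > see.py <<'E'
from push import *
print("now s,l,n",D@q,L@q,N@q,s["time_s"],s["force"],"along slope",D@s["force"])
w=imaging.capture("wrist")
for r in finder.outline_of("wrist","eyelet")[:3]:
    m=r["pixels"]; k=max(cv2.findContours(m.astype(np.uint8),0,1)[0],key=len); e=cv2.fitEllipse(k); ys,xs=np.nonzero(m)
    o,d=wray(w,e[0]); X=o+d*((.004-N@(o-B))/(N@d)); print(round(r["confidence"],2),m.sum(),np.round(e[0],1),np.round(e[1],1),D@(X-B),L@(X-B))
E
python3 see.py
```

```text
now s,l,n 0.019682314147677547 0.00041097219341083147 0.024000408280204638 10.4333 [0.8258 0.4069 0.7286] along slope 0.18269314809646875
0.63 2681 [201.3 206.2] [ 41.1 101.6] 0.051626013341897134 -0.01708108554807169
0.52 166 [332.1 220.6] [ 8.2 24.2] -0.027194730045979287 -0.007759166253338705
0.52 303 [380.  294.6] [18.  20.9] -0.07041762666498297 0.051226860800154136
```

>>> play_rows(
  motion=[
    [[0, -0.003, 0, 0, 0, 0], [0, -0.006, 0, 0, 0, 0], [0, -0.009, 0, 0, 0, 0], [0, -0.012, 0, 0, 0, 0], [0, -0.015, 0, 0, 0, 0], [0, -0.018, 0, 0, 0, 0], [0, -0.021, 0, 0, 0, 0], [0, -0.024, 0, 0, 0, 0]],
  ],
)

```text
time_s: 11.2
position: [0.5685, -0.0007, 0.1897]
tcp_rot: [[1.0, 0.028, 0.007], [0.028, -0.966, -0.259], [-0.0, 0.259, -0.966]]
force: [0.0, -0.2, 0.3]
opening: 0.005
grasp_force: 0.1
```

```bash
cat >> see.py <<'E'
f=w["frame"]; cv2.imwrite("pics/w5.png",cv2.resize(np.ascontiguousarray(f[120:300,60:400,::-1]),(800,424),interpolation=cv2.INTER_CUBIC))
E
python3 see.py
```

```text
now s,l,n 0.043837441754214765 0.0005119140921936375 0.023907777694116877 11.2 [ 0.0194 -0.2307  0.2641] along slope -0.29160294916444907
0.75 271 [390.7 294. ] [15.4 23.4] -0.055219925907651436 0.05178112801205272
0.7 175 [349.3 222.1] [11.9 23.5] -0.014310814870779247 -0.006467146970093687
0.57 2702 [201.5 206.4] [ 40.9 101. ] 0.07566119869981777 -0.01690701133924712
```

View pics/w5.png

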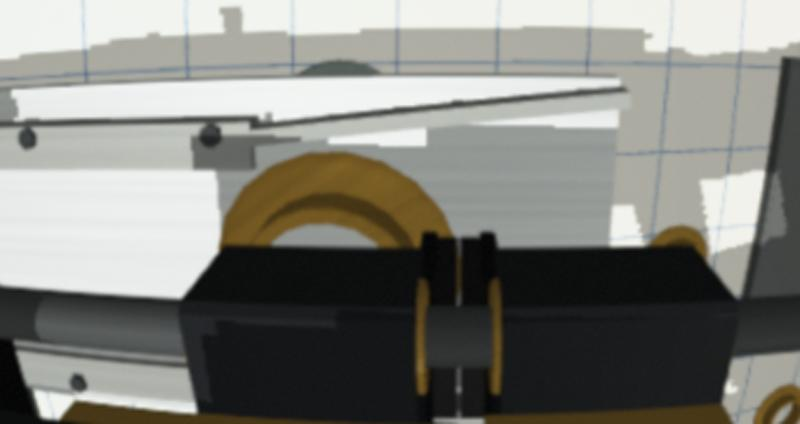

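Eyelet at (335,205) sits squarely ahead of the closed fingers (459,250), its far edge inside the strip/lip corner (255,165). Pushing on.

>>> play_rows(
  motion=[
    [[0, -0.003, 0, 0, 0, 0], [0, -0.006, 0, 0, 0, 0], [0, -0.009, 0, 0, 0, 0], [0, -0.012, 0, 0, 0, 0], [0, -0.015, 0, 0, 0, 0], [0, -0.018, 0, 0, 0, 0], [0, -0.021, 0, 0, 0, 0], [0, -0.024, 0, 0, 0, 0]],
  ],
)

```text
time_s: 11.97
position: [0.5678, 0.0224, 0.1836]
tcp_rot: [[1.0, 0.027, 0.007], [0.028, -0.966, -0.259], [-0.0, 0.259, -0.966]]
force: [-0.2, -0.4, -0.2]
opening: 0.008
grasp_force: 0.1
```

>>> play_rows(
  motion=[
    [[0, -0.003, 0, 0, 0, 0], [0, -0.006, 0, 0, 0, 0], [0, -0.009, 0, 0, 0, 0], [0, -0.012, 0, 0, 0, 0], [0, -0.015, 0, 0, 0, 0], [0, -0.018, 0, 0, 0, 0], [0, -0.021, 0, 0, 0, 0], [0, -0.024, 0, 0, 0, 0]],
  ],
)

```text
time_s: 12.63
position: [0.5672, 0.0456, 0.1773]
tcp_rot: [[1.0, 0.027, 0.007], [0.028, -0.966, -0.259], [-0.0, 0.259, -0.966]]
force: [0.2, -0.0, -0.4]
opening: 0.005
grasp_force: 0.1
```

```bash
python3 see.py
```

```text
now s,l,n 0.09179192773063988 0.0005557324025385625 0.023910169636837682 12.6333 [ 0.1756 -0.0065 -0.4286] along slope 0.10006478247924114
0.83 2427 [201.8 208.8] [ 34.2 106.6] 0.12350627310027684 -0.015356598623926116
0.69 314 [413.2 291.1] [15.  24.6] -0.0268594401524316 0.051705679307186794
```

>>> play_rows(
  motion=[
    [[0, -0.003, 0, 0, 0, 0], [0, -0.006, 0, 0, 0, 0], [0, -0.009, 0, 0, 0, 0], [0, -0.012, 0, 0, 0, 0], [0, -0.015, 0, 0, 0, 0], [0, -0.018, 0, 0, 0, 0], [0, -0.02, 0, 0, 0, 0], [0, -0.022, 0, 0, 0, 0]],
  ],
)

```text
time_s: 13.4
position: [0.5665, 0.0668, 0.1716]
tcp_rot: [[1.0, 0.028, 0.007], [0.029, -0.966, -0.259], [-0.0, 0.259, -0.966]]
force: [0.6, -0.0, 0.1]
opening: 0.005
grasp_force: 0.1
```

>>> play_rows(
  motion=[
    [[0, -0.0015, 0, 0, 0, 0], [0, -0.003, 0, 0, 0, 0], [0, -0.0045, 0, 0, 0, 0], [0, -0.006, 0, 0, 0, 0], [0, -0.0075, 0, 0, 0, 0], [0, -0.009, 0, 0, 0, 0]],
  ],
)

```text
time_s: 13.9
position: [0.5663, 0.0753, 0.1694]
tcp_rot: [[1.0, 0.027, 0.007], [0.028, -0.966, -0.259], [-0.0, 0.259, -0.966]]
force: [-0.0, -0.8, -0.8]
opening: 0.005
grasp_force: 0.1
```

>>> play_rows(
  motion=[
    [[0, -0.0015, 0, 0, 0, 0], [0, -0.003, 0, 0, 0, 0], [0, -0.0045, 0, 0, 0, 0], [0, -0.006, 0, 0, 0, 0], [0, -0.0075, 0, 0, 0, 0], [0, -0.009, 0, 0, 0, 0]],
  ],
)

```text
time_s: 14.4
position: [0.5661, 0.0841, 0.167]
tcp_rot: [[1.0, 0.027, 0.007], [0.028, -0.966, -0.259], [-0.0, 0.259, -0.966]]
force: [0.1, -0.7, -0.7]
opening: 0.005
grasp_force: 0.0
```

>>> play_rows(
  motion=[
    [[0, -0.001, 0, 0, 0, 0], [0, -0.002, 0, 0, 0, 0], [0, -0.003, 0, 0, 0, 0], [0, -0.004, 0, 0, 0, 0], [0, -0.005, 0, 0, 0, 0], [0, -0.006, 0, 0, 0, 0]],
  ],
)

```text
time_s: 14.9
position: [0.5659, 0.0898, 0.1655]
tcp_rot: [[1.0, 0.027, 0.007], [0.028, -0.966, -0.259], [-0.0, 0.259, -0.966]]
force: [0.1, -0.4, 0.7]
opening: 0.01
grasp_force: 0.0
```

>>> play_rows(
  motion=[
    [[0, -0.001, 0, 0, 0, 0], [0, -0.002, 0, 0, 0, 0], [0, -0.003, 0, 0, 0, 0], [0, -0.004, 0, 0, 0, 0], [0, -0.005, 0, 0, 0, 0]],
  ],
)

```text
time_s: 15.32
position: [0.5658, 0.0946, 0.1642]
tcp_rot: [[1.0, 0.027, 0.007], [0.028, -0.966, -0.259], [-0.0, 0.259, -0.966]]
force: [-0.3, -0.3, 0.5]
opening: 0.008
grasp_force: 0.0
```

>>> play_rows(
  motion=[
    [[0, -0.001, 0, 0, 0, 0], [0, -0.002, 0, 0, 0, 0], [0, -0.003, 0, 0, 0, 0]],
  ],
)

```text
time_s: 15.57
position: [0.5657, 0.0975, 0.1634]
tcp_rot: [[1.0, 0.027, 0.007], [0.028, -0.966, -0.259], [-0.0, 0.259, -0.966]]
force: [0.1, 0.1, 1.0]
opening: 0.003
grasp_force: 0.0
```

>>> play_rows(
  motion=[
    [[0, -0.001, 0, 0, 0, 0], [0, -0.002, 0, 0, 0, 0], [0, -0.003, 0, 0, 0, 0]],
  ],
)

```text
time_s: 15.82
position: [0.5656, 0.1004, 0.1626]
tcp_rot: [[1.0, 0.027, 0.007], [0.028, -0.966, -0.259], [-0.0, 0.259, -0.966]]
force: [-0.1, 0.3, -0.5]
opening: 0.006
grasp_force: 0.0
```

```bash
python3 see.py
```

```text
now s,l,n 0.14858109674231057 0.0006084188916921054 0.023905854290680238 15.8167 [-0.0508  0.2646 -0.5404] along slope 0.3966495258685074
0.59 2129 [204.7 209.3] [34.4 97.1] 0.17858013249267216 -0.014950667107934048
0.51 61 [431.5 293. ] [7.  9.1] 0.011249711386262653 0.05623274095503434
```

>>> play_rows(
  motion=[
    [[0, -0.001, 0, 0, 0, 0], [0, -0.002, 0, 0, 0, 0], [0, -0.003, 0, 0, 0, 0]],
  ],
)

```text
time_s: 16.17
position: [0.5655, 0.1033, 0.1619]
tcp_rot: [[1.0, 0.027, 0.007], [0.028, -0.966, -0.259], [-0.0, 0.259, -0.966]]
force: [-0.4, 0.3, 0.0]
opening: 0.003
grasp_force: 0.1
```

>>> play_rows(
  motion=[
    [[0, -0.001, 0, 0, 0, 0], [0, -0.002, 0, 0, 0, 0]],
  ],
)

```text
time_s: 16.33
position: [0.5656, 0.1052, 0.1614]
tcp_rot: [[1.0, 0.027, 0.007], [0.028, -0.966, -0.259], [-0.0, 0.259, -0.966]]
force: [-0.1, -0.2, 0.7]
opening: 0.005
grasp_force: 0.1
```

>>> play_rows(
  motion=[
    [[0, -0.001, 0, 0, 0, 0], [0, -0.002, 0, 0, 0, 0]],
  ],
)

```text
time_s: 16.5
position: [0.5655, 0.1066, 0.161]
tcp_rot: [[1.0, 0.028, 0.007], [0.029, -0.965, -0.26], [-0.0, 0.26, -0.966]]
force: [0.4, -3.8, 1.2]
opening: 0.002
grasp_force: 1.8
```

>>> play_rows(
  motion=[
    [[0, -0.001, 0, 0, 0, 0], [0, -0.002, 0, 0, 0, 0], [0, -0.003, 0, 0, 0, 0]],
  ],
)

```text
time_s: 16.75
position: [0.5656, 0.1089, 0.1604]
tcp_rot: [[1.0, 0.028, 0.007], [0.029, -0.965, -0.261], [-0.0, 0.261, -0.965]]
force: [0.1, -5.3, 1.6]
opening: 0.001
grasp_force: 2.9
```

>>> play_rows(
  motion=[
    [[0, -0.001, 0, 0, 0, 0], [0, -0.002, 0, 0, 0, 0], [0, -0.003, 0, 0, 0, 0]],
  ],
)

```text
time_s: 17.0
position: [0.5656, 0.1115, 0.1597]
tcp_rot: [[1.0, 0.028, 0.007], [0.029, -0.965, -0.262], [-0.0, 0.262, -0.965]]
force: [1.1, -6.4, 1.6]
opening: -0.001
grasp_force: 3.4
```

>>> play_rows(
  motion=[
    [[0, -0.001, 0, 0, 0, 0], [0, -0.002, 0, 0, 0, 0]],
  ],
)

```text
time_s: 17.17
position: [0.5653, 0.1136, 0.1592]
tcp_rot: [[1.0, 0.027, 0.007], [0.028, -0.965, -0.261], [-0.001, 0.261, -0.965]]
force: [0.2, -5.5, 2.2]
opening: 0.006
grasp_force: 2.5
```

>>> play_rows(
  motion=[
    [[0, -0.001, 0, 0, 0, 0], [0, -0.002, 0, 0, 0, 0]],
  ],
)

```text
time_s: 17.33
position: [0.5652, 0.1166, 0.1583]
tcp_rot: [[1.0, 0.027, 0.007], [0.028, -0.966, -0.259], [-0.0, 0.259, -0.966]]
force: [0.0, -1.9, 0.8]
opening: 0.004
grasp_force: 1.2
```

>>> play_rows(
  motion=[
    [[0, -0.001, 0, 0, 0, 0], [0, -0.002, 0, 0, 0, 0]],
  ],
)

```text
time_s: 17.5
position: [0.5653, 0.1191, 0.1577]
tcp_rot: [[1.0, 0.027, 0.008], [0.028, -0.966, -0.258], [0.0, 0.258, -0.966]]
force: [1.2, -2.1, 0.6]
opening: 0.005
grasp_force: 1.0
```

>>> play_rows(
  motion=[
    [[0, -0.0005, 0, 0, 0, 0], [0, -0.001, 0, 0, 0, 0]],
  ],
)

```text
time_s: 17.67
position: [0.5651, 0.1202, 0.1574]
tcp_rot: [[1.0, 0.027, 0.007], [0.028, -0.966, -0.258], [0.0, 0.258, -0.966]]
force: [0.8, -1.0, 0.4]
opening: 0.007
grasp_force: 0.6
```

>>> play_rows(
  motion=[
    [[0, -0.0005, 0, 0, 0, 0], [0, -0.001, 0, 0, 0, 0]],
  ],
)

```text
time_s: 17.83
position: [0.5648, 0.1211, 0.1571]
tcp_rot: [[1.0, 0.027, 0.007], [0.028, -0.966, -0.258], [-0.0, 0.258, -0.966]]
force: [-0.3, 0.4, -0.1]
opening: 0.005
grasp_force: 0.1
```

>>> play_rows(
  motion=[
    [[0, -0.0005, 0, 0, 0, 0], [0, -0.001, 0, 0, 0, 0]],
  ],
)

```text
time_s: 18.0
position: [0.5647, 0.1217, 0.1569]
tcp_rot: [[1.0, 0.028, 0.007], [0.028, -0.965, -0.259], [-0.001, 0.259, -0.966]]
force: [-0.8, -1.2, 1.1]
opening: 0.008
grasp_force: 0.7
```

>>> play_rows(
  motion=[
    [[0, -0.0005, 0, 0, 0, 0], [0, -0.0005, 0, 0, 0, 0]],
  ],
)

```text
time_s: 18.17
position: [0.5648, 0.1219, 0.1568]
tcp_rot: [[1.0, 0.028, 0.007], [0.028, -0.965, -0.259], [-0.001, 0.259, -0.966]]
force: [0.3, -1.4, 1.3]
opening: 0.004
grasp_force: 0.8
```

>>> play_rows(
  motion=[
    [[0, -0.0005, 0, 0, 0, 0], [0, -0.0005, 0, 0, 0, 0]],
  ],
)

```text
time_s: 18.33
position: [0.5648, 0.1221, 0.1568]
tcp_rot: [[1.0, 0.027, 0.007], [0.028, -0.965, -0.259], [-0.001, 0.26, -0.966]]
force: [-0.9, -1.8, 1.6]
opening: 0.003
grasp_force: 1.4
```

>>> play_rows(
  motion=[
    [[0, -0.0005, 0, 0, 0, 0], [0, -0.001, 0, 0, 0, 0], [0, -0.001, 0, 0, 0, 0]],
  ],
)

```text
time_s: 18.58
position: [0.565, 0.1228, 0.1566]
tcp_rot: [[1.0, 0.028, 0.007], [0.029, -0.965, -0.26], [-0.001, 0.26, -0.966]]
force: [-0.6, -4.5, 1.9]
opening: 0.004
grasp_force: 2.7
```

>>> play_rows(
  motion=[
    [[0, -0.0005, 0, 0, 0, 0], [0, -0.001, 0, 0, 0, 0], [0, -0.001, 0, 0, 0, 0]],
  ],
)

```text
time_s: 18.83
position: [0.565, 0.1233, 0.1565]
tcp_rot: [[1.0, 0.028, 0.007], [0.029, -0.965, -0.261], [-0.001, 0.261, -0.965]]
force: [-0.4, -6.0, 3.2]
opening: 0.005
grasp_force: 3.4
```

>>> play_rows(
  motion=[
    [[0, -0.0005, 0, 0, 0, 0], [0, -0.0008, 0, 0, 0, 0], [0, -0.0008, 0, 0, 0, 0]],
  ],
)

```text
time_s: 19.08
position: [0.565, 0.1236, 0.1565]
tcp_rot: [[1.0, 0.028, 0.007], [0.029, -0.965, -0.262], [-0.001, 0.262, -0.965]]
force: [-0.1, -7.5, 3.1]
opening: 0.007
grasp_force: 4.1
```

>>> play_rows(
  motion=[
    [[0, -0.0004, 0, 0, 0, 0], [0, -0.0004, 0, 0, 0, 0], [0, -0.0004, 0, 0, 0, 0]],
  ],
)

```text
time_s: 19.33
position: [0.565, 0.1238, 0.1564]
tcp_rot: [[1.0, 0.028, 0.007], [0.029, -0.965, -0.262], [-0.001, 0.262, -0.965]]
force: [-0.7, -8.4, 3.2]
opening: 0.004
grasp_force: 4.4
```

Force rose to about 9 N at ~6 N/mm after the roller drop: the stop. Backing off.

>>> play_rows(
  motion=[
    [[0, 0.003, 0, 0, 0, 0], [0, 0.008, 0, 0, 0, 0], [0, 0.015, 0, 0, 0, 0], [0, 0.015, -0.03, 0, 0, 0], [0, 0.015, -0.065, 0, 0, 0], [0, 0.03, -0.1, 0, 0, 0], [0, 0.06, -0.11, 0, 0, 0], [0, 0.06, -0.11, 0, 0, 0]],
  ],
)

```text
time_s: 20.0
position: [0.5689, 0.0941, 0.2831]
tcp_rot: [[1.0, 0.024, 0.018], [0.027, -0.965, -0.259], [0.011, 0.26, -0.966]]
force: [2.0, 0.1, 0.1]
opening: 0.002
grasp_force: 0.0
```

>>> play_rows(
  motion=[
    [[0, 0.03, -0.02, 0, 0, 0], [0, 0.06, -0.02, 0, 0, 0], [0, 0.06, -0.02, 0, 0, 0], [0, 0.06, -0.02, 0, 0, 0], [0, 0.06, -0.02, 0, 0, 0]],
  ],
)

```text
time_s: 20.42
position: [0.5666, 0.0438, 0.3114]
tcp_rot: [[1.0, 0.027, 0.005], [0.028, -0.966, -0.257], [-0.002, 0.257, -0.966]]
force: [0.6, -0.5, 0.5]
opening: 0.005
grasp_force: 0.0
```

Run:
```python
from push import *
w=imaging.capture("wrist"); c=imaging.capture("scene"); print(s["time_s"],s["force"],s["position"])
for r in finder.outline_of("wrist","eyelet")[:3]:
    m=r["pixels"]; k=max(cv2.findContours(m.astype(np.uint8),0,1)[0],key=len); e=cv2.fitEllipse(k)
    o,d=wray(w,e[0]); X=o+d*((.01-N@(o-B))/(N@d)); print(round(r["confidence"],2),m.sum(),np.round(e[0]),D@(X-B),L@(X-B))
save("end.png",np.hstack([cv2.resize(w["frame"][60:300,0:280],(400,343)),cv2.resize(c["frame"][120:200,270:363],(400,343),interpolation=cv2.INTER_CUBIC)]))
```

```text
20.4167 [ 0.5685 -0.5375  0.5363] [0.5666 0.0438 0.3114]
0.97 1487 [122. 183.] 0.19867911562550003 0.0006227578143058236
0.87 418 [332. 203.] -0.024156319818044104 0.02201752783106784
```

View pics/end.png

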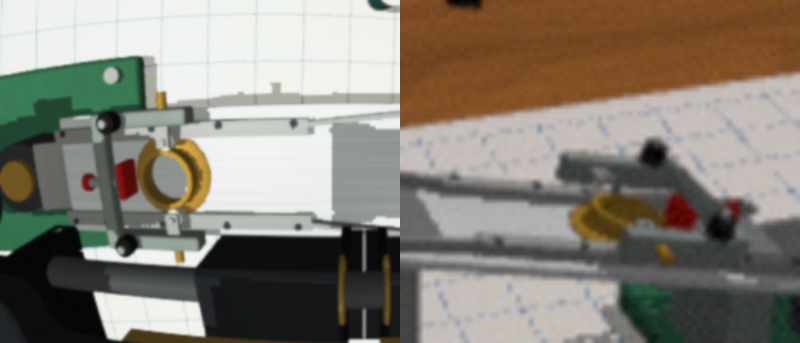

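The eyelet at (172,173) lies barrel up on the centre line. It sits just past the rollers at (168,130) and (173,218), and its flange edge touches the red stop at (127,180). Measured s is 199 mm against 198 mm predicted, so I'm handing in.

```bash
python3 -c "
from rig import bot
print(bot.hand_in())"
```

```text
the job is handed in; nothing more can be done
None
```

The brass eyelet is home against the red stop: it bore on the stop at about 9 N, stayed put when the hand backed away, and I handed the job in at about 20.5 s; hand-in returned no verdict.

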